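Load a board carrier onto its test jig and hold it on the contacts

TASK

Lift the loose lid off the test jig by its knob and set it gently, right way up, on the middle of the black rubber pad. Then pick up the board carrier by its black grip, line its long side up with the long side of the jig, bring it down on the tip of the jig's locating pin with the hidden socket about a finger's width off to the side, and slide it across until it drops onto the pin. Press it straight down until the spring contact bed is fully down and finish still gripping the carrier and holding it pressed there; leave the other things on the bench alone.

Things in the scene. Friction and masses are not known exactly. Their poses are not given: they have to be found in the camera images.
- jig: Test jig, fixed to the bench: a low grey plastic open tray, 140 (x, long side) x 120 (y) x 24 mm high, walls 5, inside 130 x 110. Origin at the centre of its underside, on the bench; z up. Starts covered by the lid; inside are the spring contact bed and the locating pin. A black connector juts 12 mm from its +x end.
- pin: Steel locating pin, fixed upright in the jig, hidden under the lid at first: 10 mm diameter, tapering over its top 4 mm to a flat tip 5 across. Origin on its axis at bench height. From run to run it stands up to 10 mm off the jig's centre along the jig's x and up to 8 along its y.
- pin_tip (a point): The centre of the pin's flat tip, 28 above the bench, 4 above the tray's rim, 12 above the contact bed when that is up and 18 when it is down.
- bed (a joint): Travel of the spring contact bed (dark 112 x 92 mm plate with brass contacts in the tray, the pin comes through it): 0 = up, 0.006 m = fully down on its stop. Its top is 16 mm above the bench when up, 10 when down. Starts to move at about 4 N (the carrier's weight alone does not move it), fully down at about 9.5 N; springs back when let go.
- lid: Loose grey lid of the jig, 140 x 120 mm, 0.18 kg, round black knob on its centre. Origin: centre of the bottom of its lip, 18 above the bench while on the jig, 3 when lying on the pad. In its frame: lip z 0 to 6 (125 x 105, fits inside the tray with 2.5 play a side), z 6 rests on the tray's rim, top face z 24, knob z 24 to 54.
- lid_knob (a point): Grip point on the lid's knob, on its axis, 46 above the lid's origin, 22 above the lid's top face, 8 below the knob's top. The knob is round, 20 diameter at the foot and 22 at the top, 30 high.
- pad: A flat black rubber pad fixed on the bench, 170 x 150 x 3 thick, where the lid goes. Origin at the centre of its underside. It lies on one side of the jig, the carrier on the other; which is left or right changes.
- carrier: Board carrier, about 0.18 kg: white plate with a green board under it, together 80 (x, long side) x 60 (y) x 8 mm, with a black block as grip on its centre, 30 (x) x 26 (y), z 8 to 46. Origin: centre of its underside = middle of the mouth of its hidden socket, a blind square hole 12 x 12, 24 deep. Starts flat on the bench, grip up. May point either way along the jig's x.
- phone: Bystander, not to be moved: a white mobile phone lying flat, 145 x 71 x 9, nearest the robot (mm). Origin at its underside.
- phone2: Bystander, not to be moved: a yellow-framed mobile phone lying flat, 145 x 71 x 9, at the far side by the keyboard (mm). Origin at its underside.
- dropper: Bystander, not to be moved: a small white dropper bottle, 32 across, 75 high (mm). Origin at its underside.
- jar: Bystander, not to be moved: a clear screw jar with a steel cap, 44 across, 40 high (mm). Origin at its underside.
- driver: Bystander, not to be moved: a small screwdriver lying down, 150 long (mm). Origin at its underside.
- meter: Bystander, not to be moved: an orange multimeter lying flat, 170 x 82 x 45 (mm). Origin at its underside.
- bits: Bystander, not to be moved: a red open tray with compartments, 110 x 60 x 22 (mm). Origin at its underside.
Things that resemble listed ones, but are neither listed nor needed, are in the scene too. Several things have the shape of the pad; the one meant has the colours described above. What is shaped like the lid but green is not meant.

How it is judged:
By the outcome, as a careful person would: the job done as asked, in the order asked, and still so for the second after the job is handed in, while the arm keeps its last pose, push and grip.
It also fails if it takes over 64 s, if anything falls off the work surface, if the arm or the gripper's body presses on something with over 40 N, if the wrist force passes 120 N, or if a joint passes its speed limit or range.

ROBOT

A 6-joint arm with a two-finger parallel gripper is mounted at the origin on the work surface. World frame = base frame: x ahead of the robot, y to its left, z up, the work surface at z = 0. Lengths are in m, angles in rad, forces in N, time in s.
With the tool pointing down it reaches from about 0.325 to 0.775 m from the base axis. Payload 5.5 kg.
Tool frame: the origin (TCP) lies at the very end of the fingers, on their centre line; the grasp point (between the pads) lies 19 mm behind it (manip.grasp_offset is the distance from the TCP to the grasp point, in m); z points along the fingers, y is the line along which they close (so a half turn about z gives the same grasp; the last joint's range is limited). The gripper opens to 85 mm and grips with 20 to 120 N. Pads are 22 mm wide; open, the fingers measure 114 mm over their backs; the gripper's body (76 mm by 85 mm) begins 54 mm behind the grasp point. The pads swing forward as they close: fully open they stand 13 mm farther back than shut.
Start: joints at [-1.392, 0.091, 1.231, -0, 1.82, -0.057], TCP at [0.14, -0.583, 0.231] pointing down, gripper open.
Joint ranges: [-2.87, 2.87], [-0.86, 2.18], [0.17, 2.46], [-1.51, 4.65], [0.06, 2.69], [-2.65, 2.65]. Speed limits (rad/s): [2.57, 2.57, 3.01, 3.14, 3.14, 3.14].

INTERFACE

Orientations are given as a rotation vector (axis times angle).
In Python, from station import manip, eyes gives the robot as it stands.
- The arm moves only by the tool move_arm, never from a script. Its arguments are lists of equal length, an entry for each row: "translation": the shift along the world's x, y, z in shares of 0.75 m (1.0 is 0.75 m), a list of three; "rotation": the turn, a rotation vector about the world's x, y, z in fractions of the full range, 1 being 2 rad, a list of three. A call has 1 to 8 rows; each row is the pose to reach, as a shift and turn from the pose commanded when the call began; what a row does not reach only later rows make up. A row lasts 1/12 s, in which the tool goes at most 41.7 mm and 7.16 degrees, less where a joint would pass 70% of its speed; a pose out of reach is approached as far as the arm can. No shift or turn number may pass 1 either way. A call with a gripper value outside its range is refused whole. "hand" is the closure, from 0 (fully open) to 1 (shut), set as the call begins (left out, the last holds). The fingers move at their own pace and stop on an object; "force" is the grip in N (left out, the last holds). Time passes only in rows, so rows that repeat a pose let the fingers close. It gives the time, the measured TCP pose, the force, the opening and the grip force at its end, in the units of the state.
- manip.get_obs(): the state, without advancing time (a new reading comes with each control period).
- eyes.grab_frame(name): name is "scene" or "top" or "wrist"; returns a dict with "frame" (420x560x3 uint8, red, green, blue), "z_map" (420x560 float32, m along the optical axis (not along the pixel's ray), 0 where there is no reading), "camera_matrix" (3x3 intrinsics, pixels), "position" and "rotation" of the camera in the world; the wrist camera has in their place "T_tool_cam" (4x4, takes a point from camera to tool coordinates, whose origin is the TCP and whose axes are the flange's). Camera axes: x right, y up, looking along -z (the intrinsics and any distortion apply to the point x, -y, -z); pixel columns grow to the right and rows downward; lengths in m; the calibration is good to about 2 mm. A picture is of the moment at which its call begins: read the wrist's pose just before it.
- manip.job_done(): hands the job in; it is judged then, once.
The state is a dict: "t": time; "joint_positions": joint angles; "qvel": joint speeds; "tau": joint torques, N m; "tool_pos": TCP position; "orientation": TCP orientation; "contact_force": force on the tool from outside, world axes, zero at the start; "moment": the same for the moment, N m; "gripper_width": opening from 0.0 (shut) to 1.0 (fully open); "gripper_force": force on a finger pad.
Only numpy, scipy, OpenCV 4.12 (cv2) and the standard library are available. Lean on these libraries where they do the work, as an engineer would, in place of code of your own. Each camera call takes 0.05 s, during which the arm holds its last target. There are 200 camera calls.

## Working session

There is one attempt and no reset: what is moved stays moved. The work goes in short steps, Python scripts to look and compute and a tool call to move; the robot and the scene stay as the last step left them, time stands still between calls to the robot, and variables do not carry over. Pictures are saved under pics/ and viewed, at most 10 in all, crops included, and the job is handed in when it is done.

Besides the shell and the picture viewer there is one more tool, called after "Emit:" as name(argument=value, ...), one argument or row to a line, values as JSON. move_arm: Moves the arm, as the interface text tells. Its arguments: {"type":"object","properties":{"translation":{"type":"array"},"rotation":{"type":"array"},"hand":{"type":"number"},"force":{"type":"number"}},"required":["translation","rotation"]}

```bash
ls; mkdir -p pics
cat > h.py <<'E'
import numpy as np, cv2
from scipy.spatial.transform import Rotation as R
from station import manip, eyes
def grab(n):
    o=manip.get_obs(); f=eyes.grab_frame(n)
    if n=="wrist":
        T=np.eye(4); T[:3,:3]=R.from_rotvec(o["orientation"]).as_matrix(); T[:3,3]=o["tool_pos"]
        T=T@np.array(f["T_tool_cam"]); f["P"]=T[:3,3]; f["Rm"]=T[:3,:3]
    else:
        f["P"]=np.array(f["position"]); r=np.array(f["rotation"]); f["Rm"]=r if r.shape==(3,3) else R.from_rotvec(r).as_matrix()
    return f
def ray(f,uv):
    K=np.array(f["camera_matrix"]); uv=np.atleast_2d(uv).astype(float)
    d=np.c_[(uv[:,0]-K[0,2])/K[0,0],-(uv[:,1]-K[1,2])/K[1,1],-np.ones(len(uv))]
    return d@f["Rm"].T
def onplane(f,uv,z):
    d=ray(f,uv); return f["P"]+d*((z-f["P"][2])/d[:,2])[:,None]
def cloud(f):
    h,w=f["z_map"].shape; u,v=np.meshgrid(np.arange(w),np.arange(h))
    d=ray(f,np.c_[u.ravel(),v.ravel()]); p=f["P"]+d*f["z_map"].ravel()[:,None]
    p[f["z_map"].ravel()==0]=np.nan
    return p.reshape(h,w,3)
def save(n,f,crop=None,s=1):
    im=f["frame"][:,:,::-1]
    if crop: a,b,c,d=crop; im=im[b:d,a:c]
    cv2.imwrite("pics/"+n,cv2.resize(im,None,fx=s,fy=s,interpolation=cv2.INTER_CUBIC))
E
python3 - <<'E'
from h import *
a=grab("top");b=grab("scene")
save("top0.png",a,None,1.4); save("scene0.png",b,None,1.4)
for f in(a,b):print(f.keys(),f["P"],f["Rm"],f["camera_matrix"])
print(manip.get_obs())
E
```

```text
pics
dict_keys(['frame', 'z_map', 'camera_matrix', 'position', 'rotation', 'P', 'Rm']) [0.11954438 0.13433972 1.72948602] [[-0.04114131  0.97793717 -0.20480794]
 [-0.99915052 -0.04075479  0.00610688]
 [-0.00237476  0.2048852   0.97878313]] [[533.49033864   0.         281.70276817]
 [  0.         533.49033864 205.20921184]
 [  0.           0.           1.        ]]
dict_keys(['frame', 'z_map', 'camera_matrix', 'position', 'rotation', 'P', 'Rm']) [1.2339995  1.28764157 1.03450051] [[-0.83394668 -0.33172255  0.4410137 ]
 [ 0.55131174 -0.46568874  0.69223505]
 [-0.02425486  0.82042315  0.57124211]] [[539.15088498   0.         283.28339889]
 [  0.         539.15088498 209.72828858]
 [  0.           0.           1.        ]]
{'t': 0.1, 'joint_positions': array([-1.39170327e+00,  9.18122297e-02,  1.23180462e+00,  2.04521598e-05,
        1.81980457e+00, -5.67056762e-02]), 'qvel': array([ 6.27398078e-04,  2.95713631e-07, -3.96063692e-03, -1.15047709e-03,
       -6.44817948e-04, -5.56397943e-04]), 'tau': array([ 3.86469517e-03, -4.60217392e+01, -4.19219899e+01,  2.30217189e-06,
        1.05560990e-02,  4.29950518e-06]), 'tool_pos': array([ 0.14012638, -0.583137  ,  0.23022467]), 'orientation': array([-3.11796865e+00, -3.69327272e-01,  1.44508319e-04]), 'contact_force': array([-0.39511742, -0.45700673, -0.38353192]), 'moment': array([-0.01415074,  0.02762211,  0.03035442]), 'gripper_force': 0.0, 'gripper_width': 1.0038864936142515}
```

View pics/top0.png

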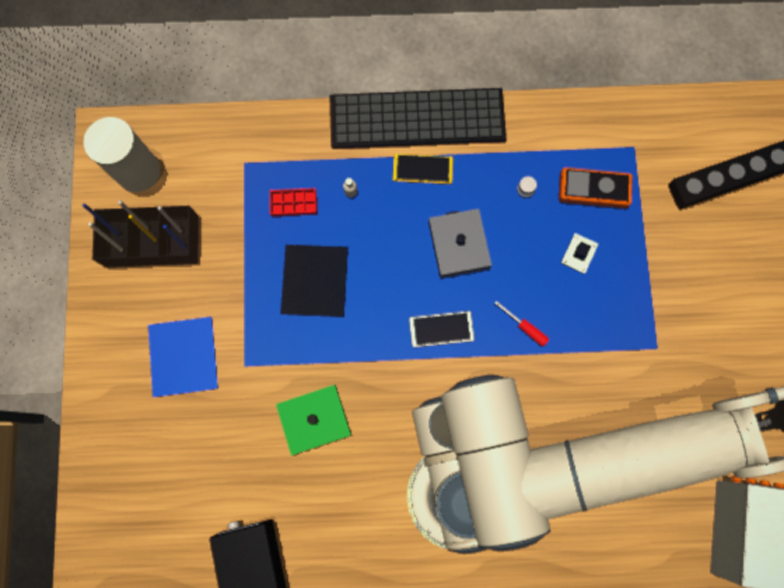

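View pics/scene0.png

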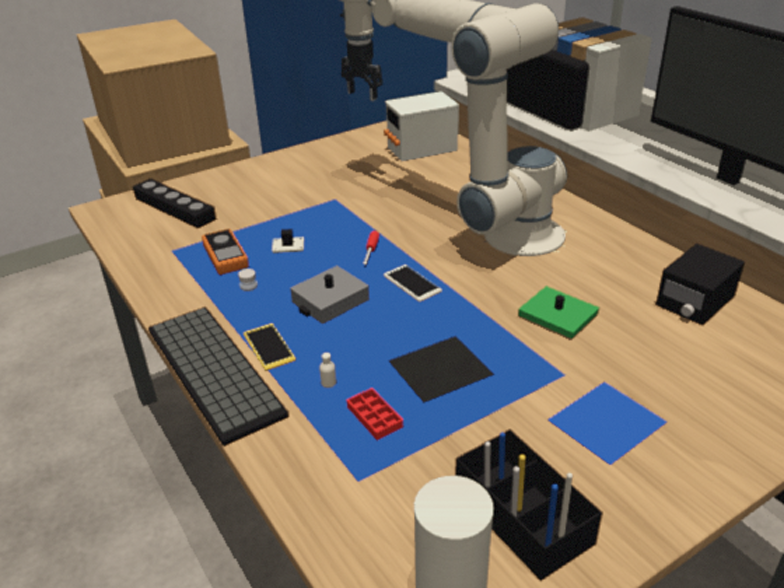

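The top view shows the grey lid with its knob at display (460,242), the black pad at (315,280) and the carrier at (580,252). The lid candidates are the grey one at (460,242) and the green one at (313,420); the grey one fits. The pad candidates are the black one at (315,280) and the blue one at (183,357); the black one fits. The scene view agrees: lid (330,290), connector (305,310), pad (440,368), carrier (288,242).

```bash
cat > m.py <<'E'
from h import *
def blob(f,box,fn):
    a,b,c,d=box; hsv=cv2.cvtColor(f["frame"],cv2.COLOR_RGB2HSV)[b:d,a:c].astype(int)
    m=fn(hsv[...,0],hsv[...,1],hsv[...,2]).astype(np.uint8)
    n,l,s,cen=cv2.connectedComponentsWithStats(m); i=1+np.argmax(s[1:,4])
    mm=(l==i).astype(np.uint8); ct=max(cv2.findContours(mm,0,1)[0],key=cv2.contourArea)
    return cen[i]+[a,b],s[i,4],ct.reshape(-1,2)+[a,b]
def tri(f,u,g,v):
    a=ray(f,u)[0];b=ray(g,v)[0]
    A=np.c_[a,-b];x=np.linalg.lstsq(A,g["P"]-f["P"],rcond=None)[0]
    p=f["P"]+a*x[0];q=g["P"]+b*x[1];return (p+q)/2,np.linalg.norm(p-q)
dark=lambda h,s,v:v<70
E
python3 - <<'E'
from m import *
t=grab("top");s=grab("scene")
def B(d):return [int(x/1.4) for x in d]
bx={"knob":((445,228,475,252),(318,270,342,292)),"grip":((568,238,594,262),(278,228,298,246)),"pad":((270,235,360,325),(380,330,500,405))}
for k,(x,y) in bx.items():
    a=blob(t,B(x),dark);b=blob(s,B(y),dark)
    print(k,a[0],a[1],b[0],b[1],*tri(t,a[0],s,b[0]))
grey=lambda h,s,v:(s<60)&(v>70)
white=lambda h,s,v:(s<70)&(v>120)
for n,box,fn,z in(("lid",(420,200,500,285),grey,.042),("pad",(270,235,360,325),dark,.003),("carrier",(555,228,605,280),white,.008)):
    c,a,ct=blob(t,B(box),fn); p=onplane(t,ct,z)[:,:2].astype(np.float32)
    (cx,cy),wh,an=cv2.minAreaRect(p); print(n,cx,cy,wh,an)
C=cloud(t)
for n,(u,v) in dict(knob=(460,239),lid=(445,255),pad=(315,280),grip=(582,250),plate=(590,242),bench=(400,250)).items():
    print(n,C[int(v/1.4),int(u/1.4)])
im=t["frame"][:,:,::-1]
def cr(x0,y0,w,h):return cv2.resize(im[y0:y0+h,x0:x0+w],(390,290),interpolation=2)
cv2.imwrite("pics/crop.png",np.vstack([np.hstack([cr(295,140,67,50),cr(190,165,67,50)]),np.hstack([cr(380,155,67,50),cr(190,270,67,50)])]))
E
```

```text
knob [328.7  170.95] 40 [234.42592593 200.64814815] 54 [ 0.57849876 -0.03429529  0.05488319] 0.002962654490167245
grip [415.13253012 179.14457831] 83 [204.6835443  169.05063291] 79 [ 0.54667557 -0.3199672   0.02663817] 0.0035004434377682563
pad [224.36540241 200.06984274] 2162 [314.00549149 263.05546403] 1821 [ 0.50895452  0.31234492 -0.00401877] 0.0033275169512867546
lid 0.5771732330322266 -0.03157283365726471 (0.1425522118806839, 0.11983951181173325) 8.470070838928223
pad 0.5072305798530579 0.3124879002571106 (0.14659923315048218, 0.16599738597869873) 85.19298553466797
carrier 0.545628547668457 -0.31834548711776733 (0.06078517809510231, 0.08204364031553268) 61.307613372802734
knob [ 0.57657207 -0.02988774  0.06929219]
lid [0.54673126 0.00514051 0.03557351]
pad [0.50491986 0.30998383 0.00895681]
grip [ 0.54522342 -0.31472424  0.04191353]
plate [ 0.57423046 -0.34636073  0.00547336]
bench [0.57231722 0.10878408 0.00625913]
```

View pics/crop.png

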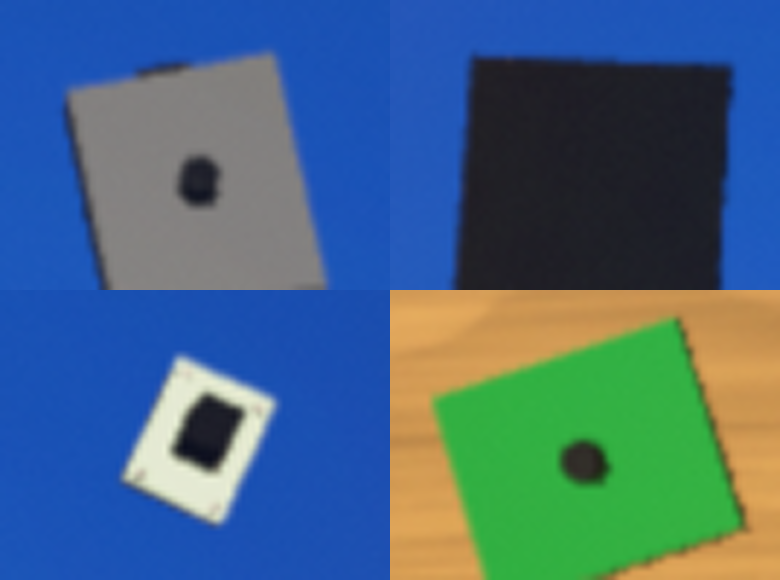

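The crop confirms the grey lid with a round black knob and connector stub (top left), the plain black pad (top right), the white carrier with its black grip (bottom left) and the green decoy lid (bottom right). I'm now moving above the knob.

The manual's scale: shifts go in shares of 0.75 m and turns go in shares of 2 rad. Converting my numbers, 0.55 m / 0.75 = 0.7333, 0.438 m / 0.75 = 0.584.

Emit:
move_arm(
  translation=[
    [0.584,0.7333,0],
    [0.584,0.7333,0],
    [0.584,0.7333,0],
    [0.584,0.7333,0],
    [0.584,0.7333,0],
    [0.584,0.7333,0],
    [0.584,0.7333,0],
    [0.584,0.7333,0],
  ],
  rotation=[
    [0,0,0],
    [0,0,0],
    [0,0,0],
    [0,0,0],
    [0,0,0],
    [0,0,0],
    [0,0,0],
    [0,0,0],
  ],
)

```text
t: 0.87
tool_pos: [0.3485, -0.3209, 0.2313]
orientation: [3.12, 0.369, 0.0]
contact_force: [0.4, 0.2, 0.5]
gripper_width: 0.997
gripper_force: 0.0
```

In the tool's units: 0.289 m / 0.75 = 0.3853, 0.23 m / 0.75 = 0.3067.

Emit:
move_arm(
  translation=[
    [0.3067,0.3853,0],
    [0.3067,0.3853,0],
    [0.3067,0.3853,0],
    [0.3067,0.3853,0],
    [0.3067,0.3853,0],
    [0.3067,0.3853,0],
    [0.3067,0.3853,0],
    [0.3067,0.3853,0],
  ],
  rotation=[
    [0,0,0],
    [0,0,0],
    [0,0,0],
    [0,0,0],
    [0,0,0],
    [0,0,0],
    [0,0,0],
    [0,0,0],
  ],
)

```text
t: 1.53
tool_pos: [0.5563, -0.0598, 0.2312]
orientation: [3.12, 0.37, 0.0]
contact_force: [0.9, -1.1, -0.2]
gripper_width: 0.998
gripper_force: 0.0
```

Emit:
move_arm(
  translation=[
    [0.0413,0.0533,0],
    [0.0413,0.0533,0],
    [0.0413,0.0533,0],
  ],
  rotation=[
    [0,0,0],
    [0,0,0],
    [0,0,0],
  ],
)

```text
t: 1.78
tool_pos: [0.5873, -0.0191, 0.2299]
orientation: [-3.118, -0.376, 0.003]
contact_force: [0.1, -0.5, 0.4]
gripper_width: 0.995
gripper_force: 0.0
```

Run:
```python
from m import *
w=grab("wrist");save("w1.png",w,None,1);print(manip.get_obs()["tool_pos"],w["T_tool_cam"],w["camera_matrix"],w["P"],w["Rm"])
np.savez("w1.npz",**{k:w[k] for k in("frame","z_map","camera_matrix","P","Rm")})
```

```text
[ 0.5865726  -0.02081595  0.23037934] [[-1.73834756e-05  9.54933197e-01  2.96820803e-01  7.49924297e-02]
 [ 9.99999718e-01  2.39517208e-04 -7.12010277e-04 -4.43978436e-04]
 [-7.51015940e-04  2.96820707e-01 -9.54932932e-01 -1.41266949e-01]
 [ 0.00000000e+00  0.00000000e+00  0.00000000e+00  1.00000000e+00]] [[367.50881875   0.         283.61561156]
 [  0.         367.50881875 209.09021958]
 [  0.           0.           1.        ]] [ 0.66033393 -0.00092107  0.3710154 ] [[ 2.37739704e-01  9.27015734e-01  2.90037346e-01]
 [-9.71328794e-01  2.27033349e-01  7.05424117e-02]
 [-4.54224354e-04 -2.98492358e-01  9.54411916e-01]]
```

View pics/w1.png

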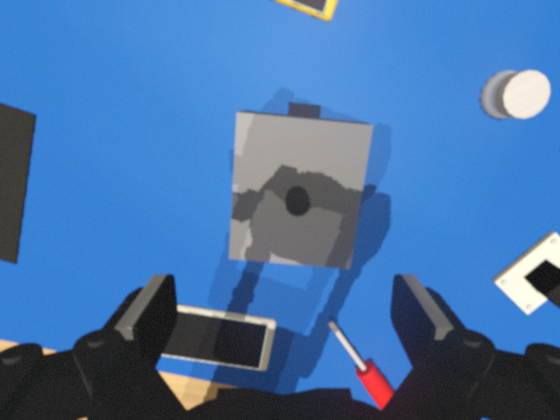

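The wrist view shows the lid around (300,190), its knob at (298,200), the connector at (304,110) on the far end, and the carrier at the right edge (540,275). I'm measuring the knob across two views.

Run:
```python
from m import *
w=dict(np.load("w1.npz"));t=grab("top");o=manip.get_obs();print(o["tool_pos"],o["orientation"])
a=blob(w,(282,182,316,218),lambda h,s,v:v<45);b=blob(t,(318,163,340,180),dark)
print(a[:2],b[:2],tri(w,a[0],t,b[0]))
for z in(.06,.072):print(z,onplane(w,a[0],z),onplane(t,b[0],z))
c,n,ct=blob(w,(220,108,385,280),lambda h,s,v:(s<70)&(v>25))
p=onplane(w,ct,.042)[:,:2].astype(np.float32);print(n,cv2.minAreaRect(p))
print(cv2.boundingRect(ct))
C=cloud(w)
for u,v in((298,200),(265,140),(340,240),(200,150)):print(C[v-2:v+3,u-2:u+3].reshape(-1,3).mean(0))
# knob top outline from depth
m=(C[...,2]>.06)&(C[...,2]<.08)&(np.hypot(C[...,0]-.578,C[...,1]+.032)<.03);print(m.sum(),np.nanmedian(C[m],0),C[m].min(0),C[m].max(0))
```

```text
[ 0.58615709 -0.02197708  0.23082085] [ 3.11931759e+00  3.70476461e-01 -1.90459939e-03]
(array([294., 201.]), np.int32(1)) (array([330.5483871 , 170.21505376]), np.int32(186)) (array([ 0.57654341, -0.03447995,  0.06532625]), np.float64(0.007921530276780468))
0.06 [[ 0.57524519 -0.03101643  0.06      ]] [[ 0.57806396 -0.03901472  0.06      ]]
0.072 [[ 0.5785282  -0.02985525  0.072     ]] [[ 0.57476819 -0.03776867  0.072     ]]
19164 ((0.5808651447296143, -0.033240534365177155), (0.14909496903419495, 0.12035588920116425), 8.536174774169922)
(229, 108, 144, 161)
[ 0.58000813 -0.03299652  0.07133884]
[0.6185813  0.00605077 0.04089886]
[nan nan nan]
[ 5.88074865e-01  6.83274088e-02 -2.40767018e-04]
517 [ 0.57711963 -0.03266116  0.07068496] [ 0.56573733 -0.0436345   0.060327  ] [ 0.58673403 -0.02266115  0.07286276]
```

In the tool's units: -0.185 m / 0.75 = -0.2467, -0.011 m / 0.75 = -0.0147, -0.087 rad / 2 = -0.0435.

Emit:
move_arm(
  translation=[
    [-0.012,-0.0147,-0.0533],
    [-0.012,-0.0147,-0.1067],
    [-0.012,-0.0147,-0.16],
    [-0.012,-0.0147,-0.2],
    [-0.012,-0.0147,-0.2293],
    [-0.012,-0.0147,-0.2467],
    [-0.012,-0.0147,-0.2467],
    [-0.012,-0.0147,-0.2467],
  ],
  rotation=[
    [0,0,-0.0435],
    [0,0,-0.0435],
    [0,0,-0.0435],
    [0,0,-0.0435],
    [0,0,-0.0435],
    [0,0,-0.0435],
    [0,0,-0.0435],
    [0,0,-0.0435],
  ],
)

```text
t: 2.55
tool_pos: [0.5772, -0.0339, 0.047]
orientation: [3.133, 0.231, 0.0]
contact_force: [-0.0, 0.3, 0.9]
gripper_width: 1.003
gripper_force: 0.0
```

Emit:
move_arm(
  translation=[
    [0,0,0],
    [0,0,0],
    [0,0,0],
    [0,0,0],
    [0,0,0],
    [0,0,0],
    [0,0,0],
    [0,0,0],
  ],
  rotation=[
    [0,0,0],
    [0,0,0],
    [0,0,0],
    [0,0,0],
    [0,0,0],
    [0,0,0],
    [0,0,0],
    [0,0,0],
  ],
  hand=1,
  force=40,
)

```text
t: 3.22
tool_pos: [0.5778, -0.0329, 0.0471]
orientation: [3.133, 0.234, 0.002]
contact_force: [0.0, -0.2, 4.4]
gripper_width: 0.234
gripper_force: 39.3
```

In the tool's units: 0.115 m / 0.75 = 0.1533, 0.11 m / 0.75 = 0.1467.

Emit:
move_arm(
  translation=[
    [0,0,0.0053],
    [0,0,0.016],
    [0,0,0.0333],
    [0,0,0.06],
    [0,0,0.0933],
    [0,0,0.1267],
    [0,0,0.1467],
    [0,0,0.1533],
  ],
  rotation=[
    [0,0,0],
    [0,0,0],
    [0,0,0],
    [0,0,0],
    [0,0,0],
    [0,0,0],
    [0,0,0],
    [0,0,0],
  ],
)

```text
t: 3.88
tool_pos: [0.5787, -0.033, 0.1662]
orientation: [3.132, 0.233, 0.01]
contact_force: [-0.1, 0.5, -1.0]
gripper_width: 0.229
gripper_force: 39.2
```

Run:
```python
from m import *
s=grab("scene");t=grab("top");w=grab("wrist");np.savez("t2.npz",**{k:t[k] for k in("frame","z_map","camera_matrix","P","Rm")})
im=[x["frame"][:,:,::-1] for x in(s,w)]
a=cv2.resize(im[0][110:320,180:400],(400,382));b=cv2.resize(im[1],(400,300))
v=np.zeros((382,800,3),np.uint8);v[:,:400]=a;v[:300,400:]=b;cv2.imwrite("pics/lift.png",v);print(manip.get_obs())
# pad on black with wrist-free: pad centre by top depth
c,n,ct=blob(t,(193,168,257,232),dark);p=onplane(t,ct,.003)[:,:2].astype(np.float32);print(cv2.minAreaRect(p))
c,n,ct=blob(s,(272,236,357,290),dark);p=onplane(s,ct,.003)[:,:2].astype(np.float32);print(cv2.minAreaRect(p))
```

```text
{'t': 4.0333, 'joint_positions': array([-1.15660862e-01,  2.98102260e-02,  1.41813120e+00,  4.65743532e-05,
        1.69360756e+00,  1.30635401e+00]), 'qvel': array([-1.13957364e-03,  1.82425627e-02,  3.48620620e-02, -5.72376880e-04,
       -5.85146729e-03, -3.51644296e-05]), 'tau': array([ 1.54234545e-02, -4.58117831e+01, -4.44956410e+01,  1.07028227e-03,
        4.30932571e-02,  1.72267482e-05]), 'tool_pos': array([ 0.57735425, -0.03283212,  0.1612068 ]), 'orientation': array([-3.13286620e+00, -2.33496050e-01, -8.10834611e-05]), 'contact_force': array([ 0.73553559,  0.02361377, -2.63959228]), 'moment': array([ 0.00023869, -0.02673131,  0.00341056]), 'gripper_force': 39.184396133059636, 'gripper_width': 0.2354698975919652}
((0.5075460076332092, 0.31246137619018555), (0.14659923315048218, 0.16663053631782532), 85.19298553466797)
((0.5131222605705261, 0.314830482006073), (0.1450335830450058, 0.16335853934288025), 85.10820007324219)
```

View pics/lift.png

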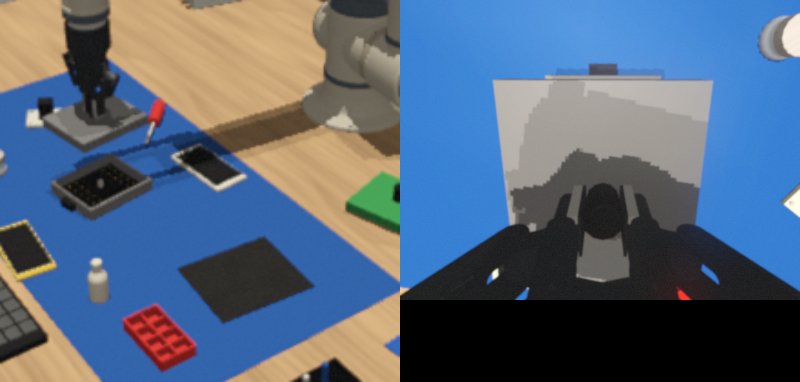

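The lid is lifted level, and the open tray with its pin is visible in the left panel at (100,183). The pad lies at (245,278). I'm carrying the lid over to the pad.

In the tool's units: 0.229 m / 0.75 = 0.3053, 0.195 m / 0.75 = 0.26, -0.232 rad / 2 = -0.116.

Emit:
move_arm(
  translation=[
    [-0.0027,0.0133,0],
    [-0.008,0.04,0],
    [-0.016,0.08,0],
    [-0.024,0.124,0],
    [-0.0333,0.1693,0],
    [-0.0427,0.2147,0],
    [-0.0507,0.26,0],
    [-0.06,0.3053,0],
  ],
  rotation=[
    [0,0,0],
    [0,0,-0.01],
    [0,0,-0.025],
    [0,0,-0.045],
    [0,0,-0.065],
    [0,0,-0.085],
    [0,0,-0.1],
    [0,0,-0.116],
  ],
)

```text
t: 4.7
tool_pos: [0.5307, 0.1981, 0.1593]
orientation: [3.138, -0.133, -0.005]
contact_force: [0.8, 0.4, -1.8]
gripper_width: 0.235
gripper_force: 39.3
```

In the tool's units: 0.117 m / 0.75 = 0.156, 0.107 m / 0.75 = 0.1427.

Emit:
move_arm(
  translation=[
    [-0.0093,0.0453,0],
    [-0.0173,0.0867,0],
    [-0.024,0.12,0],
    [-0.028,0.1427,0],
    [-0.0307,0.156,0],
    [-0.0307,0.156,0],
    [-0.0307,0.156,0],
  ],
  rotation=[
    [0,0,0],
    [0,0,0],
    [0,0,0],
    [0,0,0],
    [0,0,0],
    [0,0,0],
    [0,0,0],
  ],
)

```text
t: 5.28
tool_pos: [0.5089, 0.3129, 0.1601]
orientation: [3.137, -0.129, -0.002]
contact_force: [-0.7, -0.2, -1.1]
gripper_width: 0.24
gripper_force: 39.3
```

Run:
```python
from m import *
o=manip.get_obs();print(o["tool_pos"],o["orientation"],o["contact_force"])
w=grab("wrist");save("pad2.png",w);np.savez("w3.npz",**{k:w[k] for k in("frame","z_map","camera_matrix","P","Rm")})
C=cloud(w);m=(C[...,2]<.02)&(w["frame"].max(2)<75)&(np.hypot(C[...,0]-.51,C[...,1]-.313)<.125)
print(m.sum(),np.nanpercentile(C[m],[1,99],axis=0))
```

```text
[0.50885554 0.31294431 0.16009455] [ 3.13737793e+00 -1.29412489e-01 -2.46851536e-03] [-0.71028215 -0.23372698 -1.07954588]
1926 [[5.74025624e-01 3.10016602e-01 8.48214041e-05]
 [5.94812528e-01 3.78885952e-01 3.41940831e-03]]
```

View pics/pad2.png

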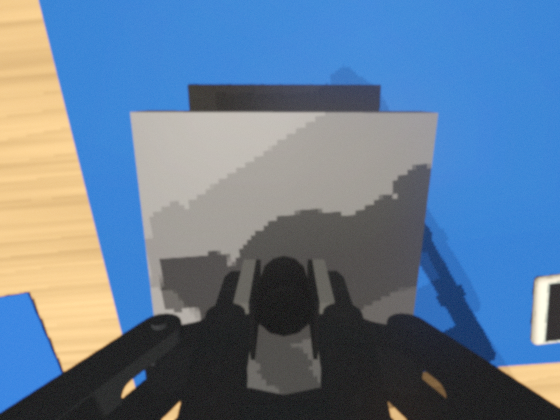

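The far edge of the pad shows at row 85 from column 189 to 380, and the lid is square to it. I'm computing the pad centre from that edge.

Run:
```python
from m import *
w=dict(np.load("w3.npz"))
g=w["frame"].max(2).astype(int); 
col=[int(np.argmax(g[60:108,u]<75))+60-.5 for u in(200,285,370)]; rows=g[95]; d=np.where(rows[150:420]<75)[0]+150; print(col,d.min(),d.max())
a,b=onplane(w,[[d.min()-.5,col[0]],[d.max()+.5,col[2]]],.003);m=(a+b)/2;e=(a-b)[:2];e/=np.linalg.norm(e);n=np.array([e[1],-e[0]])
print(np.linalg.norm(a-b),np.degrees(np.arctan2(n[1],n[0])),m,m[:2]-.085*n)
```

```text
[85.5, 99.5, 59.5] 190 282
0.0738995980576879 9.851552883038279 [0.60243564 0.34161968 0.003     ] [0.51868902 0.32707651]
```

Run:
```python
from m import *
w=dict(np.load("w3.npz"))
hsv=cv2.cvtColor(w["frame"],cv2.COLOR_RGB2HSV);m=(hsv[...,1]<110)[70:105,150:420]
r=[70+np.argmax(m[:,u-150]) for u in(200,240,285,330,370)];d=np.where(m[25])[0]+150;print(r,d.min(),d.max())
for z in(0.003,0):
  a,b=onplane(w,[[d.min()-.5,r[0]-.5],[d.max()+.5,r[-1]-.5]],z);M=(a+b)/2;e=(a-b)[:2];e/=np.linalg.norm(e);n=np.array([e[1],-e[0]])
  print(np.linalg.norm(a-b),np.degrees(np.arctan2(n[1],n[0])),M,M[:2]-.085*n)
```

```text
[np.int64(85), np.int64(86), np.int64(86), np.int64(86), np.int64(86)] 189 378
0.14613161595434776 -5.0066811254263826 [0.5905216  0.30588739 0.003     ] [0.50584591 0.3133055 ]
0.14760151270183616 -5.006681125426406 [0.59058994 0.30587327 0.        ] [0.50591425 0.31329138]
```

In the tool's units: -0.124 m / 0.75 = -0.1653, -0.002 m / 0.75 = -0.0027.

Emit:
move_arm(
  translation=[
    [-0.0027,0,-0.02],
    [-0.0027,0,-0.0533],
    [-0.0027,0,-0.0933],
    [-0.0027,0,-0.1267],
    [-0.0027,0,-0.1493],
    [-0.0027,0,-0.16],
    [-0.0027,0,-0.1653],
    [-0.0027,0,-0.1653],
  ],
  rotation=[
    [0,0,0],
    [0,0,0],
    [0,0,0],
    [0,0,0],
    [0,0,0],
    [0,0,0],
    [0,0,0],
    [0,0,0],
  ],
)

```text
t: 6.0
tool_pos: [0.5076, 0.3123, 0.037]
orientation: [3.138, -0.133, -0.001]
contact_force: [-0.9, 0.4, -1.5]
gripper_width: 0.234
gripper_force: 39.3
```

In the tool's units: -0.003 m / 0.75 = -0.004, -0.001 m / 0.75 = -0.0013.

Emit:
move_arm(
  translation=[
    [0,0,-0.0013],
    [0,0,-0.0027],
    [0,0,-0.004],
    [0,0,-0.004],
  ],
  rotation=[
    [0,0,0],
    [0,0,0],
    [0,0,0],
    [0,0,0],
  ],
)

```text
t: 6.33
tool_pos: [0.5078, 0.3134, 0.0351]
orientation: [-3.138, 0.131, -0.002]
contact_force: [0.6, 0.6, -1.0]
gripper_width: 0.235
gripper_force: 39.3
```

In the tool's units: -0.0018 m / 0.75 = -0.0024, -0.0012 m / 0.75 = -0.0016.

Emit:
move_arm(
  translation=[
    [0,0,-0.0008],
    [0,0,-0.0016],
    [0,0,-0.0024],
    [0,0,-0.0024],
  ],
  rotation=[
    [0,0,0],
    [0,0,0],
    [0,0,0],
    [0,0,0],
  ],
)

```text
t: 6.67
tool_pos: [0.5073, 0.3132, 0.0323]
orientation: [3.139, -0.13, -0.0]
contact_force: [0.0, -0.9, -2.1]
gripper_width: 0.235
gripper_force: 39.4
```

In the tool's units: -0.001 m / 0.75 = -0.0013, -0.0005 m / 0.75 = -0.0007.

Emit:
move_arm(
  translation=[
    [0,0,-0.0007],
    [0,0,-0.0013],
    [0,0,-0.0013],
  ],
  rotation=[
    [0,0,0],
    [0,0,0],
    [0,0,0],
  ],
)

```text
t: 6.92
tool_pos: [0.5074, 0.3133, 0.0322]
orientation: [-3.139, 0.13, -0.0]
contact_force: [-1.9, 0.2, 2.1]
gripper_width: 0.232
gripper_force: 39.7
```

Emit:
move_arm(
  translation=[
    [0,0,0],
    [0,0,0],
    [0,0,0],
    [0,0,0],
    [0,0,0],
    [0,0,0],
    [0,0,0],
  ],
  rotation=[
    [0,0,0],
    [0,0,0],
    [0,0,0],
    [0,0,0],
    [0,0,0],
    [0,0,0],
    [0,0,0],
  ],
  hand=0,
)

```text
t: 7.5
tool_pos: [0.5074, 0.3131, 0.0314]
orientation: [3.139, -0.131, 0.0]
contact_force: [-0.1, -0.4, 0.1]
gripper_width: 1.0
gripper_force: 0.0
```

In the tool's units: 0.2 m / 0.75 = 0.2667, 0.19 m / 0.75 = 0.2533.

Emit:
move_arm(
  translation=[
    [0,0,0.02],
    [0,0,0.0533],
    [0,0,0.1067],
    [0,0,0.16],
    [0,0,0.2133],
    [0,0,0.2533],
    [0,0,0.2667],
  ],
  rotation=[
    [0,0,0],
    [0,0,0],
    [0,0,0],
    [0,0,0],
    [0,0,0],
    [0,0,0],
    [0,0,0],
  ],
)

```text
t: 8.08
tool_pos: [0.5086, 0.3138, 0.2387]
orientation: [-3.134, 0.13, -0.013]
contact_force: [1.4, -0.1, 0.6]
gripper_width: 1.004
gripper_force: 0.0
```

Run:
```python
from m import *
o=manip.get_obs();print(o["tool_pos"],o["orientation"],o["gripper_width"])
w=grab("wrist");np.savez("w4.npz",**{k:w[k] for k in("frame","z_map","camera_matrix","P","Rm")});save("w4.png",w)
C=cloud(w);m=(C[...,2]>.022)&(C[...,2]<.032)&(np.hypot(C[...,0]-.507,C[...,1]-.313)<.11)
print(cv2.minAreaRect(C[m][:,:2].astype(np.float32)),np.median(C[m][:,2]))
m=(C[...,2]<.015)&(w["frame"].max(2)<70)&(np.hypot(C[...,0]-.507,C[...,1]-.313)<.13)
print(cv2.minAreaRect(C[m][:,:2].astype(np.float32)))
```

```text
[0.50864578 0.31382693 0.23868192] [-3.13383293  0.13042352 -0.01318498] 1.0043136836075899
((0.5050249695777893, 0.3134908378124237), (0.12026991695165634, 0.1407054364681244), 84.9593734741211) 0.025876680400049756
((0.5059055089950562, 0.31293782591819763), (0.14791986346244812, 0.16552560031414032), 84.5725326538086)
```

View pics/w4.png

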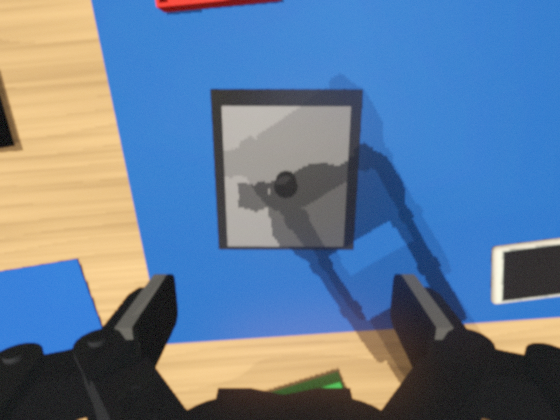

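The lid sits centred on the pad at (287,170), with the black margin visible all round; measured, it is within 1 mm of the pad's centre and upright. Next I'm viewing the pin.

In the tool's units: -0.346 m / 0.75 = -0.4613, 0.07 m / 0.75 = 0.0933, 0.232 rad / 2 = 0.116.

Emit:
move_arm(
  translation=[
    [0.0933,-0.4613,0],
    [0.0933,-0.4613,0],
    [0.0933,-0.4613,0],
    [0.0933,-0.4613,0],
    [0.0933,-0.4613,0],
    [0.0933,-0.4613,0],
    [0.0933,-0.4613,0],
    [0.0933,-0.4613,0],
  ],
  rotation=[
    [0,0,0.025],
    [0,0,0.05],
    [0,0,0.075],
    [0,0,0.1],
    [0,0,0.116],
    [0,0,0.116],
    [0,0,0.116],
    [0,0,0.116],
  ],
)

```text
t: 8.8
tool_pos: [0.573, -0.0155, 0.2292]
orientation: [-3.132, -0.234, 0.004]
contact_force: [0.3, 0.3, -0.1]
gripper_width: 0.999
gripper_force: 0.0
```

In the tool's units: -0.012 m / 0.75 = -0.016, 0.002 m / 0.75 = 0.0027.

Emit:
move_arm(
  translation=[
    [0.0027,-0.016,0],
    [0.0027,-0.016,0],
    [0.0027,-0.016,0],
  ],
  rotation=[
    [0,0,0],
    [0,0,0],
    [0,0,0],
  ],
)

```text
t: 9.05
tool_pos: [0.5751, -0.0258, 0.2297]
orientation: [-3.132, -0.231, 0.004]
contact_force: [-0.1, 0.3, 0.3]
gripper_width: 0.999
gripper_force: 0.0
```

Run:
```python
from m import *
o=manip.get_obs();print(o["tool_pos"],o["orientation"],o["gripper_width"])
w=grab("wrist");np.savez("w5.npz",**{k:w[k] for k in("frame","z_map","camera_matrix","P","Rm")})
C=cloud(w);near=np.hypot(C[...,0]-.577,C[...,1]+.0327)<.03
m=(C[...,2]>.0225)&near; print(m.sum(),C[m].max(0),C[m].min(0),np.median(C[m],0))
near=np.hypot(C[...,0]-.577,C[...,1]+.0327)<.1
m=(C[...,2]>.019)&(C[...,2]<.028)&near;print(cv2.minAreaRect(C[m][:,:2].astype(np.float32)))
v,u=np.where(near);print(u.min(),u.max(),v.min(),v.max())
save("w5.png",w,(max(u.min(),0),max(v.min(),0),u.max(),v.max()),2)
```

```text
[ 0.57511194 -0.0257587   0.22966983] [-3.13190002 -0.23093139  0.00411963] 0.9994865271048037
7824 [ 0.5975734  -0.00339149  0.31738828] [ 0.5738734  -0.05647143  0.02252453] [ 0.58670388 -0.03411732  0.30822519]
((0.5753987431526184, -0.033257946372032166), (0.13996060192584991, 0.12027143687009811), 8.431294441223145)
0 559 66 419
```

View pics/w5.png

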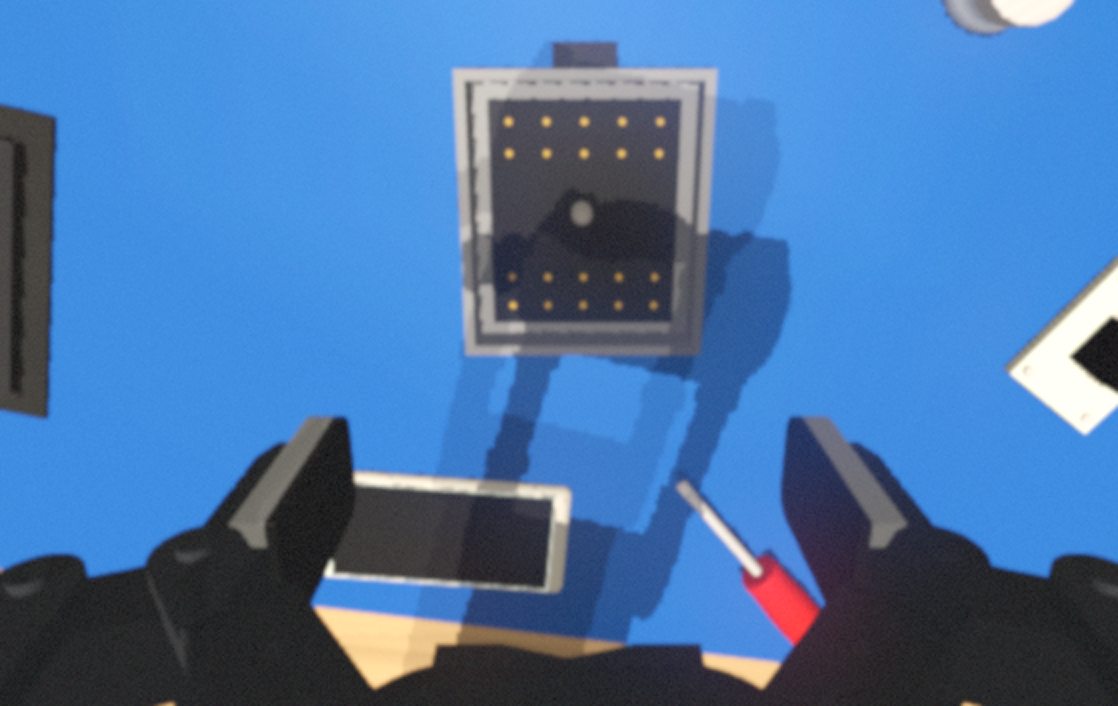

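The pin tip shows at crop (581,212), which is full-frame pixel (290,172), inside the tray; the carrier is at the right edge. I'll take a second, closer view for the height and precise position.

In the tool's units: -0.12 m / 0.75 = -0.16, -0.11 m / 0.75 = -0.1467.

Emit:
move_arm(
  translation=[
    [0,-0.0093,-0.0533],
    [0,-0.0093,-0.1067],
    [0,-0.0093,-0.1467],
    [0,-0.0093,-0.16],
    [0,-0.0093,-0.16],
    [0,-0.0093,-0.16],
  ],
  rotation=[
    [0,0,0],
    [0,0,0],
    [0,0,0],
    [0,0,0],
    [0,0,0],
    [0,0,0],
  ],
)

```text
t: 9.6
tool_pos: [0.5757, -0.0313, 0.1125]
orientation: [-3.133, -0.236, -0.001]
contact_force: [-0.1, 0.3, 1.2]
gripper_width: 1.002
gripper_force: 0.0
```

Run:
```python
from m import *
w=grab("wrist");w5=dict(np.load("w5.npz"));np.savez("w6.npz",**{k:w[k] for k in("frame","z_map","camera_matrix","P","Rm")})
print(manip.get_obs()["tool_pos"])
for f in(w5,w):
    C=cloud(f);m=(C[...,2]>.0262)&(C[...,2]<.031)&(np.hypot(C[...,0]-.577,C[...,1]+.033)<.016)
    v,u=np.where(m);print("depth tip",m.sum(),C[m].mean(0),u.mean(),v.mean(),u.min(),u.max(),v.min(),v.max())
    m=(C[...,2]>.021)&(C[...,2]<.0275)&(np.hypot(C[...,0]-.577,C[...,1]+.033)<.1)
    h=C[m];print(cv2.minAreaRect(h[:,:2].astype(np.float32)),np.median(h[:,2]))
u0,v0=onp=None,None
C=cloud(w);m=(C[...,2]>.018)&(C[...,2]<.031)&(np.hypot(C[...,0]-.577,C[...,1]+.033)<.016);v,u=np.where(m)
x0,y0=int(u.mean())-70,int(v.mean())-55;print(x0,y0);save("pin.png",w,(x0,y0,x0+140,y0+110),5)
```

```text
[ 0.57655641 -0.03169342  0.11403544]
depth tip 29 [ 0.57819458 -0.03169193  0.02719509] 290.6551724137931 174.41379310344828 288 294 171 177
((0.5753987431526184, -0.033257946372032166), (0.13996060192584991, 0.12027143687009811), 8.431294441223145) 0.02291245905187622
depth tip 51 [ 0.57857052 -0.03156126  0.0269219 ] 284.96078431372547 211.6078431372549 281 289 207 215
((0.5757131576538086, -0.033223867416381836), (0.14050054550170898, 0.12062826752662659), 8.39785385131836) 0.022824159005459838
215 154
```

View pics/pin.png

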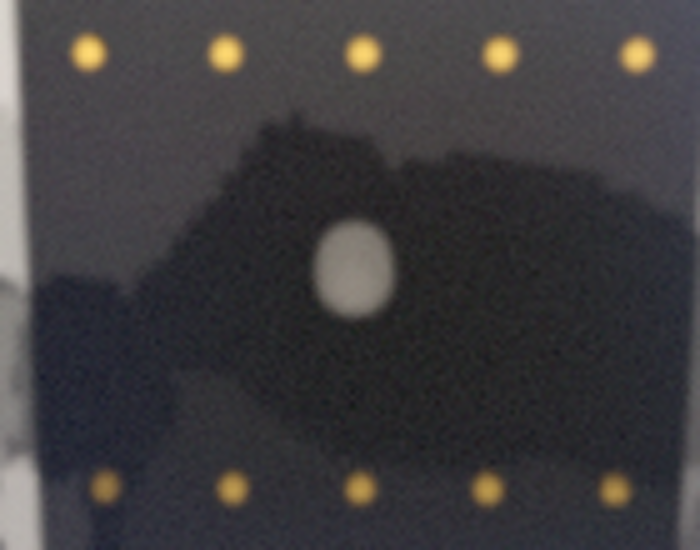

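The close view shows the pin tip at full-frame pixel about (286,211). Both views agree on roughly (0.5785, -0.0316, 0.027). The jig is at (0.5757, -0.0332) with yaw 8.4°. I'm moving over to the carrier.

In the tool's units: -0.286 m / 0.75 = -0.3813, 0.05 m / 0.75 = 0.0667, -0.648 rad / 2 = -0.324.

Emit:
move_arm(
  translation=[
    [-0.0413,-0.3813,0.0667],
    [-0.0413,-0.3813,0.0667],
    [-0.0413,-0.3813,0.0667],
    [-0.0413,-0.3813,0.0667],
    [-0.0413,-0.3813,0.0667],
    [-0.0413,-0.3813,0.0667],
    [-0.0413,-0.3813,0.0667],
    [-0.0413,-0.3813,0.0667],
  ],
  rotation=[
    [0,0,-0.05],
    [0,0,-0.1],
    [0,0,-0.15],
    [0,0,-0.2],
    [0,0,-0.25],
    [0,0,-0.29],
    [0,0,-0.324],
    [0,0,-0.324],
  ],
)

```text
t: 10.32
tool_pos: [0.544, -0.3263, 0.1665]
orientation: [3.035, -0.79, 0.011]
contact_force: [1.4, -0.1, -0.5]
gripper_width: 1.0
gripper_force: 0.0
```

Emit:
move_arm(
  translation=[
    [0,0,0],
    [0,0,0],
  ],
  rotation=[
    [0,0,0],
    [0,0,0],
  ],
)

```text
t: 10.48
tool_pos: [0.5453, -0.3186, 0.1638]
orientation: [3.044, -0.775, 0.005]
contact_force: [0.6, -0.4, 0.1]
gripper_width: 1.002
gripper_force: 0.0
```

```bash
cat > c.py <<'E'
from m import *
w=grab("wrist");print(manip.get_obs()["tool_pos"],manip.get_obs()["orientation"])
C=cloud(w);near=np.hypot(C[...,0]-.546,C[...,1]+.317)<.06
for lo,hi in((.004,.012),(.042,.050)):
    m=(C[...,2]>lo)&(C[...,2]<hi)&near; print(m.sum(),cv2.minAreaRect(C[m][:,:2].astype(np.float32)) if m.any() else 0,np.median(C[m][:,2]))
hs=cv2.cvtColor(w["frame"],cv2.COLOR_RGB2HSV);m=(hs[...,1]<70)&(hs[...,2]>90)&near&(C[...,2]<.015)
v,u=np.where(m);p=onplane(w,np.c_[u,v],.008)[:,:2].astype(np.float32);print("white",cv2.minAreaRect(p))
E
python3 c.py
```

```text
[ 0.54531044 -0.31777981  0.16318565] [ 3.04461527 -0.7736583   0.00370717]
4983 ((0.5439743995666504, -0.3189273178577423), (0.06008847802877426, 0.08029873669147491), 61.081275939941406) 0.006854168192875654
1410 ((0.5442185401916504, -0.31901657581329346), (0.025925911962985992, 0.03022804670035839), 61.1021614074707) 0.044769861846084974
white ((0.5446145534515381, -0.31907352805137634), (0.0612996406853199, 0.08139626681804657), 61.37894821166992)
```

In the tool's units: -0.149 m / 0.75 = -0.1987, -0.001 m / 0.75 = -0.0013, -0.004 rad / 2 = -0.002.

Emit:
move_arm(
  translation=[
    [-0.0013,-0.0013,-0.0533],
    [-0.0013,-0.0013,-0.1067],
    [-0.0013,-0.0013,-0.1467],
    [-0.0013,-0.0013,-0.1733],
    [-0.0013,-0.0013,-0.1893],
    [-0.0013,-0.0013,-0.1987],
    [-0.0013,-0.0013,-0.1987],
    [-0.0013,-0.0013,-0.1987],
  ],
  rotation=[
    [0,0,-0.002],
    [0,0,-0.002],
    [0,0,-0.002],
    [0,0,-0.002],
    [0,0,-0.002],
    [0,0,-0.002],
    [0,0,-0.002],
    [0,0,-0.002],
  ],
)

```text
t: 11.2
tool_pos: [0.5445, -0.3194, 0.0141]
orientation: [3.042, -0.78, 0.003]
contact_force: [-0.3, -0.3, 0.8]
gripper_width: 1.0
gripper_force: 0.0
```

Emit:
move_arm(
  translation=[
    [0,0,0],
    [0,0,0],
    [0,0,0],
    [0,0,0],
    [0,0,0],
    [0,0,0],
    [0,0,0],
    [0,0,0],
  ],
  rotation=[
    [0,0,0],
    [0,0,0],
    [0,0,0],
    [0,0,0],
    [0,0,0],
    [0,0,0],
    [0,0,0],
    [0,0,0],
  ],
  hand=1,
  force=70,
)

```text
t: 11.87
tool_pos: [0.5439, -0.3199, 0.0132]
orientation: [3.042, -0.782, 0.002]
contact_force: [0.4, 0.1, 4.0]
gripper_width: 0.292
gripper_force: 70.0
```

Run:
```python
from m import *
for i in range(5):
    w=grab("wrist");o=manip.get_obs();print(o["tool_pos"],o["orientation"],o["contact_force"])
C=cloud(w);near=np.hypot(C[...,0]-.546,C[...,1]+.317)<.06
m=(C[...,2]>.004)&(C[...,2]<.012)&near;print(m.sum(),cv2.minAreaRect(C[m][:,:2].astype(np.float32)))
```

```text
[ 0.54387336 -0.31986353  0.01324872] [ 3.04221238e+00 -7.82100336e-01  1.98234396e-03] [ 0.29292198 -0.42775653  4.17298217]
[ 0.54386922 -0.31987058  0.01325223] [ 3.04219803e+00 -7.82045550e-01  1.98600759e-03] [-0.80127193  0.76292954  6.0549268 ]
[ 0.54385493 -0.31987424  0.01324868] [ 3.04218058e+00 -7.82172532e-01  1.90382235e-03] [ 0.60282622 -0.26224168  5.34833735]
[ 0.54388237 -0.31987237  0.01326327] [ 3.04220110e+00 -7.82147826e-01  2.05549321e-03] [ 0.6177264  -0.42740417  4.73149855]
[ 0.54387841 -0.3198845   0.01324241] [ 3.04218690e+00 -7.82115177e-01  2.03463136e-03] [-0.49523077 -0.11801478  5.96084175]
10464 ((0.5603452920913696, -0.3290565609931946), (0.06043842062354088, 0.04311979189515114), 61.04341506958008)
```

The carrier is gripped, centred in the fingers and square to the pads. I'm lifting it, turning it to the jig's yaw and moving to 15 mm beside the pin on the jig's -y side.

In the tool's units: 0.104 m / 0.75 = 0.1387, 0.087 m / 0.75 = 0.116, 0.38 rad / 2 = 0.19.

Emit:
move_arm(
  translation=[
    [0,0,0.008],
    [0,0,0.0267],
    [0,0,0.06],
    [0,0,0.0933],
    [0.0027,0.02,0.1133],
    [0.008,0.0533,0.116],
    [0.0133,0.0933,0.116],
    [0.0187,0.1387,0.116],
  ],
  rotation=[
    [0,0,0],
    [0,0,0],
    [0,0,0],
    [0,0,0.03],
    [0,0,0.07],
    [0,0,0.11],
    [0,0,0.15],
    [0,0,0.19],
  ],
)

```text
t: 12.78
tool_pos: [0.5573, -0.2154, 0.1005]
orientation: [3.135, -0.19, 0.001]
contact_force: [0.3, 0.8, -2.0]
gripper_width: 0.293
gripper_force: 69.2
```

In the tool's units: 0.1695 m / 0.75 = 0.226, 0.165 m / 0.75 = 0.22, 0.27 rad / 2 = 0.135.

Emit:
move_arm(
  translation=[
    [0.0053,0.0453,0],
    [0.012,0.088,0],
    [0.0173,0.1333,0],
    [0.0227,0.1733,0],
    [0.0267,0.2027,0],
    [0.0293,0.22,0],
    [0.0304,0.226,0],
    [0.0304,0.226,0],
  ],
  rotation=[
    [0,0,0.04],
    [0,0,0.08],
    [0,0,0.11],
    [0,0,0.125],
    [0,0,0.135],
    [0,0,0.135],
    [0,0,0.135],
    [0,0,0.135],
  ],
)

```text
t: 13.45
tool_pos: [0.5803, -0.0456, 0.0996]
orientation: [3.133, 0.231, -0.001]
contact_force: [0.5, 0.1, -2.8]
gripper_width: 0.295
gripper_force: 69.2
```

Emit:
move_arm(
  translation=[
    [0,0,0],
    [0,0,0],
    [0,0,0],
  ],
  rotation=[
    [0,0,0],
    [0,0,0],
    [0,0,0],
  ],
)

```text
t: 13.7
tool_pos: [0.5802, -0.0474, 0.0994]
orientation: [3.133, 0.227, -0.0]
contact_force: [0.6, 0.5, -2.5]
gripper_width: 0.296
gripper_force: 69.2
```

Run:
```python
from m import *
w=grab("wrist")
o=manip.get_obs();print(o["tool_pos"],o["orientation"],o["contact_force"],o["gripper_width"]);r=o["orientation"];print(2*np.degrees(np.arctan(r[1]/r[0])))
C=cloud(w);tp=o["tool_pos"];near=np.hypot(C[...,0]-tp[0],C[...,1]-tp[1])<.055
m=(C[...,2]>tp[2]-.012)&(C[...,2]<tp[2]+.001)&near;q=C[m]
a=np.radians(8.43);X=np.array([np.cos(a),np.sin(a)]);Y=np.array([-X[1],X[0]]);d=q[:,:2]-tp[:2]
print(m.sum(),np.percentile(d@X,[1,50,99.5]),np.percentile(d@Y,[.5,50,99.5]),np.median(q[:,2])-tp[2],cv2.minAreaRect(q[:,:2].astype(np.float32)))
hs=cv2.minAreaRect(q[d@X>.018][:,:2].astype(np.float32));print(hs)
A=np.c_[d,np.ones(len(d))];print("tilt",np.linalg.lstsq(A,q[:,2],rcond=None)[0][:2])
t=grab("top");C=cloud(w)
```

```text
[ 0.58017788 -0.04730132  0.09942651] [ 3.13310503e+00  2.27509691e-01 -3.55233981e-04] [-0.77533698  0.27919668 -1.67133528] 0.28990924498990484
8.30646007729576
10784 [0.00080983 0.02495838 0.04023917] [-0.02960718  0.00029031  0.02988486] -0.0064521812503510745 ((0.5990028381347656, -0.04433828964829445), (0.04282541200518608, 0.06027349829673767), 8.116868019104004)
((0.6090624332427979, -0.04287799820303917), (0.022467970848083496, 0.06026984751224518), 8.363621711730957)
tilt [-0.02600054 -0.00525741]
```

In the tool's units: -0.0555 m / 0.75 = -0.074, -0.055 m / 0.75 = -0.0733, 0.002 rad / 2 = 0.001.

Emit:
move_arm(
  translation=[
    [0.0007,0,-0.02],
    [0.0007,0,-0.0467],
    [0.0007,0,-0.0627],
    [0.0007,0,-0.0707],
    [0.0007,0,-0.0733],
    [0.0007,0,-0.074],
  ],
  rotation=[
    [0,0,0.001],
    [0,0,0.001],
    [0,0,0.001],
    [0,0,0.001],
    [0,0,0.001],
    [0,0,0.001],
  ],
)

```text
t: 14.3
tool_pos: [0.5806, -0.0462, 0.0437]
orientation: [-3.133, -0.233, 0.001]
contact_force: [0.5, 0.1, -2.0]
gripper_width: 0.301
gripper_force: 69.2
```

In the tool's units: -0.0015 m / 0.75 = -0.002, -0.001 m / 0.75 = -0.0013.

Emit:
move_arm(
  translation=[
    [0,0,-0.0007],
    [0,0,-0.0013],
    [0,0,-0.002],
    [0,0,-0.002],
    [0,0,-0.002],
  ],
  rotation=[
    [0,0,0],
    [0,0,0],
    [0,0,0],
    [0,0,0],
    [0,0,0],
  ],
)

```text
t: 14.72
tool_pos: [0.581, -0.046, 0.0429]
orientation: [3.133, 0.234, 0.001]
contact_force: [1.3, -0.2, -1.6]
gripper_width: 0.294
gripper_force: 69.2
```

Emit:
move_arm(
  translation=[
    [0,0,-0.0007],
    [0,0,-0.0013],
    [0,0,-0.0013],
  ],
  rotation=[
    [0,0,0],
    [0,0,0],
    [0,0,0],
  ],
)

```text
t: 14.97
tool_pos: [0.5807, -0.046, 0.0413]
orientation: [-3.133, -0.234, 0.0]
contact_force: [-0.0, 0.1, -1.9]
gripper_width: 0.292
gripper_force: 69.2
```

In the tool's units: -0.001 m / 0.75 = -0.0013, -0.0005 m / 0.75 = -0.0007.

Emit:
move_arm(
  translation=[
    [0,0,-0.0007],
    [0,0,-0.0013],
    [0,0,-0.0013],
  ],
  rotation=[
    [0,0,0],
    [0,0,0],
    [0,0,0],
  ],
)

```text
t: 15.22
tool_pos: [0.5809, -0.0461, 0.0411]
orientation: [3.133, 0.234, 0.001]
contact_force: [-1.5, -0.9, 2.0]
gripper_width: 0.296
gripper_force: 69.9
```

Contact on the tip, about 4 N. I'm sliding along the jig's +y.

In the tool's units: 0.008 m / 0.75 = 0.0107, -0.001 m / 0.75 = -0.0013.

Emit:
move_arm(
  translation=[
    [-0.0003,0.0013,-0.0004],
    [-0.0004,0.0027,-0.0004],
    [-0.0005,0.004,-0.0004],
    [-0.0008,0.0053,-0.0004],
    [-0.0009,0.0067,-0.0004],
    [-0.0012,0.008,-0.0004],
    [-0.0013,0.0093,-0.0004],
    [-0.0016,0.0107,-0.0004],
  ],
  rotation=[
    [0,0,0],
    [0,0,0],
    [0,0,0],
    [0,0,0],
    [0,0,0],
    [0,0,0],
    [0,0,0],
    [0,0,0],
  ],
)

```text
t: 15.88
tool_pos: [0.5803, -0.0384, 0.041]
orientation: [3.132, 0.233, 0.003]
contact_force: [1.8, -4.1, 4.4]
gripper_width: 0.294
gripper_force: 70.1
```

In the tool's units: 0.0024 m / 0.75 = 0.0032, 0.0016 m / 0.75 = 0.0021.

Emit:
move_arm(
  translation=[
    [-0.0001,0.0011,0],
    [-0.0003,0.0021,0],
    [-0.0004,0.0032,0],
    [-0.0004,0.0032,0],
  ],
  rotation=[
    [0,0,0],
    [0,0,0],
    [0,0,0],
    [0,0,0],
  ],
)

```text
t: 16.22
tool_pos: [0.5784, -0.0345, 0.0389]
orientation: [-3.131, -0.234, 0.004]
contact_force: [-0.0, 0.7, -1.2]
gripper_width: 0.294
gripper_force: 69.4
```

It has dropped onto the pin: z fell 2 mm and the force went away. I'm finishing the slide to centre it, then lowering.

Emit:
move_arm(
  translation=[
    [-0.0001,0.0011,0],
    [-0.0003,0.0021,0],
    [-0.0004,0.0032,0],
    [-0.0004,0.0032,-0.0007],
    [-0.0004,0.0032,-0.0013],
    [-0.0004,0.0032,-0.002],
  ],
  rotation=[
    [0,0,0],
    [0,0,0],
    [0,0,0],
    [0,0,0],
    [0,0,0],
    [0,0,0],
  ],
)

```text
t: 16.72
tool_pos: [0.5789, -0.0332, 0.0385]
orientation: [-3.133, -0.234, 0.0]
contact_force: [-0.4, 0.3, -1.5]
gripper_width: 0.293
gripper_force: 69.4
```

In the tool's units: -0.003 m / 0.75 = -0.004, -0.002 m / 0.75 = -0.0027.

Emit:
move_arm(
  translation=[
    [0,0,-0.0013],
    [0,0,-0.0027],
    [0,0,-0.004],
    [0,0,-0.004],
  ],
  rotation=[
    [0,0,0],
    [0,0,0],
    [0,0,0],
    [0,0,0],
  ],
)

```text
t: 17.05
tool_pos: [0.5789, -0.0331, 0.0354]
orientation: [-3.133, -0.233, 0.0]
contact_force: [-0.1, 0.9, -1.7]
gripper_width: 0.294
gripper_force: 69.4
```

In the tool's units: -0.006 m / 0.75 = -0.008, -0.005 m / 0.75 = -0.0067.

Emit:
move_arm(
  translation=[
    [0,0,-0.0013],
    [0,0,-0.0027],
    [0,0,-0.004],
    [0,0,-0.0053],
    [0,0,-0.0067],
    [0,0,-0.008],
    [0,0,-0.008],
  ],
  rotation=[
    [0,0,0],
    [0,0,0],
    [0,0,0],
    [0,0,0],
    [0,0,0],
    [0,0,0],
    [0,0,0],
  ],
)

```text
t: 17.63
tool_pos: [0.579, -0.0331, 0.0294]
orientation: [-3.133, -0.234, 0.0]
contact_force: [0.7, 1.5, -1.7]
gripper_width: 0.293
gripper_force: 69.3
```

In the tool's units: -0.004 m / 0.75 = -0.0053, -0.003 m / 0.75 = -0.004.

Emit:
move_arm(
  translation=[
    [0,0,-0.0013],
    [0,0,-0.0027],
    [0,0,-0.004],
    [0,0,-0.0053],
    [0,0,-0.0053],
  ],
  rotation=[
    [0,0,0],
    [0,0,0],
    [0,0,0],
    [0,0,0],
    [0,0,0],
  ],
)

```text
t: 18.05
tool_pos: [0.5791, -0.0331, 0.0262]
orientation: [-3.133, -0.234, -0.001]
contact_force: [-3.2, 3.1, 3.6]
gripper_width: 0.294
gripper_force: 69.9
```

Emit:
move_arm(
  translation=[
    [-0.0005,0.0005,-0.0013],
    [-0.0005,0.0005,-0.0027],
    [-0.0005,0.0005,-0.004],
    [-0.0005,0.0005,-0.0047],
    [-0.0005,0.0005,-0.0047],
    [-0.0005,0.0005,-0.0047],
  ],
  rotation=[
    [0,0,0],
    [0,0,0],
    [0,0,0],
    [0,0,0],
    [0,0,0],
    [0,0,0],
  ],
)

```text
t: 18.55
tool_pos: [0.5791, -0.0331, 0.0234]
orientation: [3.132, 0.233, 0.002]
contact_force: [-2.7, 2.2, 7.6]
gripper_width: 0.298
gripper_force: 70.3
```

In the tool's units: -0.001 m / 0.75 = -0.0013, -0.0005 m / 0.75 = -0.0007.

Emit:
move_arm(
  translation=[
    [0,0,-0.0007],
    [0,0,-0.0013],
    [0,0,-0.0013],
    [0,0,-0.0013],
  ],
  rotation=[
    [0,0,0],
    [0,0,0],
    [0,0,0],
    [0,0,0],
  ],
)

```text
t: 18.88
tool_pos: [0.5792, -0.0331, 0.0232]
orientation: [3.132, 0.233, 0.003]
contact_force: [-5.5, 2.1, 10.9]
gripper_width: 0.293
gripper_force: 71.0
```

In the tool's units: -0.0012 m / 0.75 = -0.0016, -0.0006 m / 0.75 = -0.0008.

Emit:
move_arm(
  translation=[
    [-0.0008,0.0003,-0.0009],
    [-0.0008,0.0003,-0.0016],
    [-0.0008,0.0003,-0.0016],
    [-0.0008,0.0003,-0.0016],
    [-0.0008,0.0003,-0.0016],
  ],
  rotation=[
    [0,0,0],
    [0,0,0],
    [0,0,0],
    [0,0,0],
    [0,0,0],
  ],
)

```text
t: 19.3
tool_pos: [0.5792, -0.0331, 0.0232]
orientation: [3.132, 0.233, 0.005]
contact_force: [-5.5, 1.6, 14.7]
gripper_width: 0.292
gripper_force: 71.5
```

Run:
```python
from m import *
w=grab("wrist");s=grab("scene");t=grab("top");o=manip.get_obs()
print({k:o[k] for k in("t","tool_pos","orientation","contact_force","gripper_force")})
C=cloud(w);tp=o["tool_pos"];a=np.radians(8.43);X=np.array([np.cos(a),np.sin(a)]);Y=np.array([-X[1],X[0]])
d=C[...,:2]-tp[:2];x=d@X;y=d@Y;rgb=w["frame"].astype(int);wh=(rgb.min(2)>110)&(rgb.max(2)-rgb.min(2)<50)&(x>.016)&(x<.045)&(abs(y)<.035)&(C[...,2]<.03)
q=C[wh];A=np.c_[x[wh],y[wh],np.ones(wh.sum())];print("plate",wh.sum(),np.median(q[:,2]),"fit",np.linalg.lstsq(A,q[:,2],rcond=None)[0])
b=(C[...,2]<.02)&(x>.043)&(x<.055)&(abs(y)<.04);print("bed",np.median(C[b][:,2]))
r=(C[...,2]>.02)&(C[...,2]<.028)&(np.hypot(C[...,0]-.5757,C[...,1]+.033)<.095)&(x>.05);print("rim",np.median(C[r][:,2]))
im=np.zeros((420,800,3),np.uint8);im[:,:400]=cv2.resize(w["frame"][60:340,150:417],(400,420));im[:,400:]=cv2.resize(s["frame"][150:255,180:280],(400,420))
cv2.imwrite("pics/final.png",im[:,:,::-1])
```

```text
{'t': 19.45, 'tool_pos': array([ 0.57917192, -0.03308314,  0.02317254]), 'orientation': array([3.13178219, 0.23322415, 0.00546018]), 'contact_force': array([-5.56494649,  1.27366907, 15.44022874]), 'gripper_force': 71.51939352974296}
plate 8677 0.016676681447488878 fit [-0.09588017  0.01386277  0.01890005]
bed 0.006549437273250358
rim 0.02267057107947143
```

View pics/final.png

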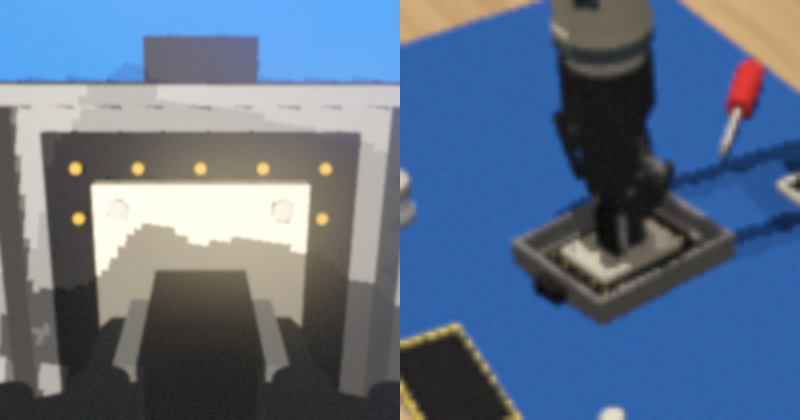

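The final view shows the carrier square in the tray on the pin (left panel, plate at (200,250)), in the gripper. The z position is stuck at 0.0232 while the force rises to 15 N, so the bed is on its stop. I'm handing in.

```bash
python3 -c "
from station import manip
print(manip.job_done())"
```

```text
the job is handed in; nothing more can be done
None
```

The lid is upright and centred on the black pad to within about 1 mm, and the carrier is on the pin with the contact bed down on its stop, still gripped and pressed at about 15 N; I handed the job in at about 19.5 s of the 64 s.

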